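Get the light meter out from behind the chemistry bottles

ROBOT

A 6-joint arm with a two-finger parallel gripper is mounted at the origin on the work surface. World frame = base frame: x ahead of the robot, y to its left, z up, the work surface at z = 0. Lengths are in m, angles in rad, forces in N, time in s.
With the tool pointing down it reaches from about 0.375 to 0.9 m from the base axis. Payload 3.1 kg.
Tool frame: the origin (TCP) lies on the centre line of the jaws, within the pads' length; the fingertips stand 19 mm ahead of it and the grasp point (between the pads) is the TCP; z points along the fingers, y is the direction in which the jaws open and shut (so a half turn about z gives the same grasp; the last joint's range is limited). The gripper opens to 85 mm and grips with 20 to 120 N. Pads are 22 mm wide; open, the fingers measure 114 mm over their backs; the gripper's body (76 mm by 85 mm) begins 54 mm behind the grasp point. The pads swing forward as they close: fully open they stand 13 mm farther back than shut.
Start: joints at [0.964, 0.527, 1.433, -0, 1.181, -0.178], TCP at [0.26, 0.568, 0.25] pointing down, gripper open.
Joint ranges: [-3.08, 3.08], [-0.75, 2.2], [0.22, 2.44], [-1.43, 4.57], [0, 2.65], [-2.85, 2.85]. Speed limits (rad/s): [2.79, 2.79, 3.14, 3.14, 3.14, 3.14].

INTERFACE

Orientations are given as a unit quaternion [x, y, z, w].
In Python, from station import manip, imaging, workorder gives the robot as it stands.
- The arm moves only by the shell command python3 -m creep 'ROWS' [FORCE]. ROWS is a JSON object of lists of equal length, an entry for each row: "claw": the finger opening in cm, from 0 to 8.54; "dp": the shift along the tool's x, y, z in cm, a list of three; "roll": the turn about the tool's z in rad. In form: {"claw": [claw, ...], "dp": [[dx, dy, dz], ...], "roll": [roll, ...]}. A call has 1 to 12 rows; each row is the pose to reach, as a shift and turn from the pose commanded when the call began, along the tool's axes at that moment; what a row does not reach only later rows make up. A row lasts 1/10 s, in which the tool goes at most 50 mm and 8.59 degrees, less where a joint would pass 70% of its speed; a pose out of reach is approached as far as the arm can. A call with a gripper value outside its range is refused whole. The fingers move at their own pace and stop on an object; FORCE is the grip in N (left out, the last holds). Time passes only in rows, so rows that repeat a pose let the fingers close. It gives the time, the measured TCP pose, the force and the opening at its end, in the units of the state.
- manip.sense(): the state, without advancing time (a new reading comes with each control period).
- imaging.snapshot(name): name is "scene" or "top" or "wrist"; returns a dict with "image" (480x640x3 uint8, red, green, blue), "z_map" (480x640 float32, m along the optical axis (not along the pixel's ray), 0 where there is no reading), "vfov" (degrees; the focal length in pixels is half the picture's height over the tangent of half this angle, whatever the lens; pixels are square), "cx", "cy" (the principal point, pixels), "dist" ([k1, k2, p1, p2, k3] as OpenCV has them; the pictures are not rectified), "R" (3x3) and "t" (3): a world point X has camera coordinates R X + t. Camera axes: x right, y down, z forward; pixel columns grow to the right and rows downward; lengths in m; the calibration is good to about 2 mm. A picture is of the moment at which its call begins.
- workorder.sign_off(): hands the job in, once; it reports no verdict.
The state is a dict: "t": time; "q": joint angles; "qd": joint speeds; "tau": joint torques, N m; "tcp_pos": TCP position; "tool_rot": TCP orientation; "force": force on the tool from outside, world axes, zero at the start; "ft_torque": the same for the moment, N m; "finger_gap": opening from 0.0 (shut) to 1.0 (fully open).
Only numpy, scipy, OpenCV 4.12 (cv2) and the standard library are available. Lean on these libraries where they do the work, as an engineer would, in place of code of your own. Each camera call takes 0.05 s, during which the arm holds its last target.

TASK

The light meter lies behind the three chemistry bottles: first stand all three bottles in the black tray, then fetch the meter and lay it dial up in the middle of the easel, lengthwise along it, and only then put each bottle back squarely on the coaster of its own colour. Keep the bottles upright, set everything down gently rather than dropping it, and leave the glass beaker where it is.

Things in the scene. Friction and masses are not known exactly. Their poses are not given: they have to be found in the camera images.
- bottle_red: loose closed dark brown bottle, about 0.35 kg, with signal red screw cap, blank white label and signal red band. Body 68 mm in diameter up to 106 mm height, then shoulder, then neck (34 mm) from 126 mm up; cap 40 mm in diameter and 26 mm high, its top 166 mm above the foot (grip the cap from above). Origin: centre of the foot; z up
- bottle_yellow: loose closed dark brown bottle, about 0.35 kg, with yellow screw cap, blank white label and yellow band. Body 68 mm in diameter up to 106 mm height, then shoulder, then neck (34 mm) from 126 mm up; cap 40 mm in diameter and 26 mm high, its top 166 mm above the foot (grip the cap from above). Origin: centre of the foot; z up
- bottle_blue: loose closed dark brown bottle, about 0.35 kg, with blue screw cap, blank white label and blue band. Body 68 mm in diameter up to 106 mm height, then shoulder, then neck (34 mm) from 126 mm up; cap 40 mm in diameter and 26 mm high, its top 166 mm above the foot (grip the cap from above). Origin: centre of the foot; z up
- coaster_red: flat signal red drip coaster, fixed, 86 mm in diameter, 4 mm thick, on the beech stand (a board with its top 12 mm above the worktop); the red-capped bottle starts on it. The three coasters lie in a row along y, 92 mm apart, in varying order. Origin: centre of its underside; x points to the back of the stand, z up
- coaster_yellow: flat yellow drip coaster, fixed, 86 mm in diameter, 4 mm thick, on the beech stand (a board with its top 12 mm above the worktop); the yellow-capped bottle starts on it. The three coasters lie in a row along y, 92 mm apart, in varying order. Origin: centre of its underside; x points to the back of the stand, z up
- coaster_blue: flat blue drip coaster, fixed, 86 mm in diameter, 4 mm thick, on the beech stand (a board with its top 12 mm above the worktop); the blue-capped bottle starts on it. The three coasters lie in a row along y, 92 mm apart, in varying order. Origin: centre of its underside; x points to the back of the stand, z up
- meter: loose chrome light meter, 0.18 kg, 64 mm long (x), 52 mm wide (y), 24 mm high plus a black dial disc (38 mm, 2 mm high); grip it across the 52 mm. It lies dial up on the stand's board behind the bottles, long way front to back; behind it the stand ends in an upstand 40 mm above the worktop, about 12 mm from it. Origin: centre of its underside; z up
- tray: open black rubber tray, fixed, 280 mm (x) by 210 mm (y) outside, walls 5 mm thick and 45 mm high, the rim overhanging 8 mm, floor 5 mm thick; it takes three bottles in a row along x. It stands left or right of the bottle stand. Origin: centre of its underside, z up
- easel: print easel, fixed: yellow board 250 mm (x) by 195 mm (y), 8 mm thick, with a dark border 3 mm higher round a yellow field of 184 by 133 mm; a thin black rectangle 88 mm (x) by 76 mm (y) is drawn round its middle. It lies on the other side of the stand from the tray. Origin: centre of its underside; x is its long way, z up
- beaker: loose glass beaker, 0.2 kg, 76 mm across and 95 mm high, on the worktop beyond the tray or the easel; not to be moved. Origin: centre of its underside. (On the other side lies a brass-handled brush, 14 mm high; at the far left end of the worktop, out of the way, is a steel rail 170 mm high with orange clips)
There are look-alikes about, which are no part of the job. Leave any orange, pink or purple look-alike of the bottle_yellow alone.

How it is judged:
On the way, in this order (a step that is already met when the one before it is completed fails the run):
1. all three bottles stand upright in the black tray, let go (x of bottle_red in the frame of tray between -0.115 and 0.115 m and y of bottle_red in the frame of tray between -0.08 and 0.08 m and z of each of bottle_red, bottle_yellow, bottle_blue in the frame of tray below 0.01 m and angle between each of bottle_red, bottle_yellow, bottle_blue's own z axis and vertical below 0.1 rad and contact force between the fingers and bottle_red below 0.05 N and linear speed of each of bottle_red, bottle_yellow, bottle_blue below 0.02 m/s and x of bottle_yellow in the frame of tray between -0.115 and 0.115 m and y of bottle_yellow in the frame of tray between -0.08 and 0.08 m and contact force between the fingers and bottle_yellow below 0.05 N and x of bottle_blue in the frame of tray between -0.115 and 0.115 m and y of bottle_blue in the frame of tray between -0.08 and 0.08 m and contact force between the fingers and bottle_blue below 0.05 N), for 0.2 s.
2. the meter lies dial up in the middle of the easel, lengthwise, let go, while the bottles are still in the tray (all of step 1 and horizontal distance between meter and easel below 0.015 m and z of meter in the frame of easel between 0.005 and 0.012 m and angle between meter's own z axis and vertical below 0.1 rad and angle between the x axis of meter and the x axis of easel, either way round below 0.25 rad and contact force between the fingers and meter below 0.05 N and linear speed of meter below 0.02 m/s), for 0.2 s.
At the end, for the whole second after the job is handed in: Each bottle stands upright (within 0.08 rad) on the coaster of its own colour, within 12 mm of its centre; the meter lies flat and dial up on the easel within 15 mm of its centre and within 0.25 rad of its long direction (either way round); all are let go and at rest (horizontal distance between meter and easel below 0.015 m and z of meter in the frame of easel between 0.005 and 0.012 m and angle between meter's own z axis and vertical below 0.1 rad and angle between the x axis of meter and the x axis of easel, either way round below 0.25 rad and contact force between the fingers and meter below 0.05 N and linear speed of each of meter, bottle_red, bottle_yellow, bottle_blue below 0.02 m/s and horizontal distance between bottle_red and coaster_red below 0.012 m and z of bottle_red in the frame of coaster_red between 0.001 and 0.008 m and angle between each of bottle_red, bottle_yellow, bottle_blue's own z axis and vertical below 0.08 rad and contact force between the fingers and bottle_red below 0.05 N and horizontal distance between bottle_yellow and coaster_yellow below 0.012 m and z of bottle_yellow in the frame of coaster_yellow between 0.001 and 0.008 m and contact force between the fingers and bottle_yellow below 0.05 N and horizontal distance between bottle_blue and coaster_blue below 0.012 m and z of bottle_blue in the frame of coaster_blue between 0.001 and 0.008 m and contact force between the fingers and bottle_blue below 0.05 N); the robot touches nothing.
It fails at once if a bottle is tipped by more than 0.5 rad (angle between any of bottle_red, bottle_yellow, bottle_blue's own z axis and vertical above 0.5 rad).
It fails at once if a bottle or the meter is dropped or knocked about (moves faster than 0.5 m/s without being held) ((contact force between the fingers and bottle_red below 0.05 N and linear speed of bottle_red above 0.5 m/s) or (contact force between the fingers and bottle_yellow below 0.05 N and linear speed of bottle_yellow above 0.5 m/s) or (contact force between the fingers and bottle_blue below 0.05 N and linear speed of bottle_blue above 0.5 m/s) or (contact force between the fingers and meter below 0.05 N and linear speed of meter above 0.5 m/s)).
It fails at once if the glass beaker is shifted by more than 15 mm or tipped (distance of beaker from where it was at the start of the episode above 0.015 m or angle between beaker's own z axis and vertical above 0.3 rad).
It also fails if it takes over 136 s, if anything falls off the work surface, if the arm or the gripper's body presses on something with over 40 N, if the wrist force passes 120 N, or if a joint passes its speed limit or range.

## Working session

There is one attempt and no reset: what is moved stays moved. The work goes in short steps, Python scripts to look and compute and a shell command to move; the robot and the scene stay as the last step left them, time stands still between calls to the robot, and variables do not carry over. Pictures are saved under pics/ and viewed, and the job is handed in when it is done.

```bash
ls; mkdir -p pics; cat > h.py <<'E'
import numpy as np, cv2
from station import manip, imaging
def snap(n,f=None):
    s=imaging.snapshot(n)
    if f: cv2.imwrite('pics/'+f+'.png',s['image'][:,:,::-1])
    return s
def K(s):
    f=240/np.tan(np.radians(s['vfov'])/2)
    return np.array([[f,0,s['cx']],[0,f,s['cy']],[0,0,1.]])
def plane(s,uv,z):
    uv=np.array(uv,float).reshape(-1,1,2)
    n=cv2.undistortPoints(uv,K(s),np.array(s['dist']))[:,0]
    R=np.array(s['R']);t=np.array(s['t']);C=-R.T@t
    d=np.c_[n,np.ones(len(n))]@R
    return C+d*((z-C[2])/d[:,2])[:,None]
def pts(s):
    v,u=np.mgrid[:480,:640]
    n=cv2.undistortPoints(np.stack([u,v],-1).reshape(-1,1,2).astype(float),K(s),np.array(s['dist']))[:,0]
    Z=s['z_map'].reshape(-1)
    P=(np.c_[n,np.ones(len(n))]*Z[:,None]-np.array(s['t']))@np.array(s['R'])
    P[Z==0]=np.nan
    return P.reshape(480,640,3)
E
python3 - <<'E'
from h import *
for n in['scene','top','wrist']:
    s=snap(n,n+'0'); R=np.array(s['R']); print(n,s['vfov'],(-R.T@np.array(s['t'])).round(3),s['dist'])
print(manip.sense())
E
```

```text
pics
scene 57.26470312637186 [1.265 0.179 0.814] [-0.03017776  0.          0.          0.          0.        ]
top 42.462670292634 [ 0.354 -0.018  1.213] [-0.03681853  0.          0.          0.          0.        ]
wrist 61.77982285069145 [0.194 0.599 0.373] [-0.08963574  0.          0.          0.          0.        ]
{'t': 0.15, 'q': array([ 9.63496596e-01,  5.28257011e-01,  1.43358821e+00, -5.65932255e-06,
        1.18144541e+00, -1.78499567e-01]), 'qd': array([-1.47887439e-03, -2.66949635e-03, -2.19125068e-03,  3.51028166e-05,
        8.65974945e-04, -9.95669993e-04]), 'tau': array([ 7.70751303e-04, -4.42745948e+01, -1.78275293e+01, -2.01613748e-04,
        5.57462874e-03, -4.17995196e-06]), 'tcp_pos': array([0.2595361 , 0.56799492, 0.24956201]), 'tool_rot': array([ 2.12760156e-01,  9.77104086e-01, -7.85302183e-04, -3.22634543e-04]), 'force': array([-0.07457809,  0.50506346,  0.47909715]), 'ft_torque': array([-0.01875499, -0.02866941,  0.03040807]), 'finger_gap': 0.9986475863948886}
```

View pics/scene0.png

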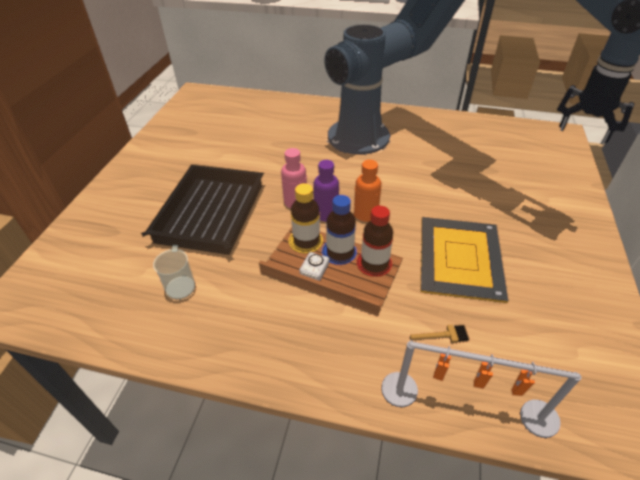

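View pics/top0.png

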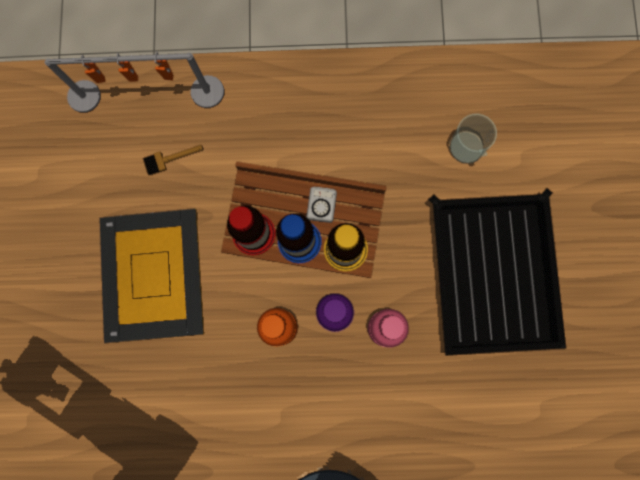

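View pics/wrist0.png

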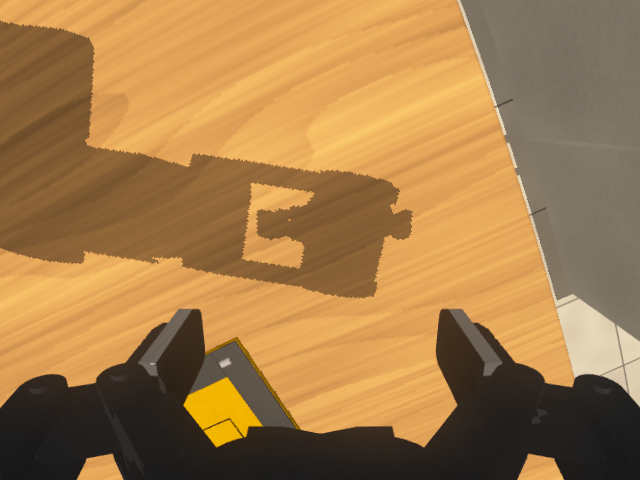

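The top view shows the stand with red (243,220), blue (295,230) and yellow (347,240) bottles, and the meter at (321,203). The tray is on the right at (500,275), the easel on the left at (151,275), and the beaker at (470,140). The orange, purple and pink look-alikes stand in front.

```bash
cat > meas.py <<'E'
from h import *
s=snap('top'); hsv=cv2.cvtColor(s['image'],cv2.COLOR_RGB2HSV); P=pts(s)
H,S,V=cv2.split(hsv)
cols={'red':((H<6)|(H>174)),'yellow':(H>20)&(H<32),'blue':(H>105)&(H<122),'orange':(H>=6)&(H<16),'purple':(H>=125)&(H<150),'pink':(H>160)&(H<=176)}
def blob(m):
    m=m.astype(np.uint8); n,l,st,c=cv2.connectedComponentsWithStats(m); 
    k=1+np.argmax(st[1:,4]); return l==k
for c,mm in cols.items():
    m=mm&(S>110)&(V>60)
    hi=m&(P[...,2]>(0.165 if c in('red','yellow','blue') else .10))
    hi[:, :210]=0
    if hi.sum()>20:
        b=blob(hi); z=np.nanmedian(P[b][:,2]); q=np.argwhere(b)[:,::-1].astype(np.float32)
        (u,v),r=cv2.minEnclosingCircle(q)
        print(c,'cap',b.sum(),(round(u),round(v),round(r,1)),'z',z.round(3),'cen',plane(s,q.mean(0),z).round(4), 'mec',plane(s,(u,v),z).round(4), 'P',np.nanmean(P[b],0).round(4))
    if c in('red','yellow','blue'):
        lo=m&(P[...,2]<.03)&(P[...,2]>.008); lo[:,:215]=0; lo[:,390:]=0
        b=lo
        q=np.argwhere(b)[:,::-1].astype(np.float32); X=plane(s,q,0.016)[:,:2]
        hull=cv2.convexHull((X*1000).astype(np.float32)); (cc,r)=cv2.minEnclosingCircle(hull)
        e=cv2.fitEllipse(hull) if len(hull)>5 else None
        print('  coaster',b.sum(),'mec',np.round(cc,1),round(r,1),'ell',e and np.round(e[0],1),e and np.round(e[1],1))
# easel
ye=(H>15)&(H<32)&(S>190)&(V>120); ye[:,210:]=0; b=blob(ye); 
q=np.argwhere(b)[:,::-1].astype(np.float32); X=plane(s,q,.008)[:,:2]*1000
r=cv2.minAreaRect(X.astype(np.float32)); print('easel field',r, cv2.boxPoints(r).round(1).tolist())
# tray: depth-based wall + floor
m=(P[...,2]>.03)&(P[...,2]<.06)&(V<70); m[:,:420]=0;m[:180]=0
b=blob(m); X=P[b][:,:2]*1000; r=cv2.minAreaRect(X.astype(np.float32)); print('tray',r,np.nanmedian(P[b][:,2]))
# meter
m=(P[...,2]>.025)&(P[...,2]<.055)&(S<60); m[:,:300]=0;m[:,345:]=0;m[:180]=0;m[225:]=0
b=blob(m);X=P[b][:,:2]*1000; r=cv2.minAreaRect(X.astype(np.float32)); print('meter',b.sum(),r,np.nanmedian(P[b][:,2]))
q=np.argwhere(b)[:,::-1].astype(np.float32);r=cv2.minAreaRect((plane(s,q,.036)[:,:2]*1000).astype(np.float32));print(r)
E
python3 meas.py
```

```text
red cap 445 (241, 218, 12.0) z 0.182 cen [[0.5564 0.1324 0.1824]] mec [[0.5564 0.1322 0.1824]] P [0.5565 0.1325 0.1821]
  coaster 392 mec [447.5  40. ] 165.4 ell [479.   47.7] [105.9 382.6]
yellow cap 422 (346, 237, 12.0) z 0.183 cen [[ 0.5191 -0.0464  0.1827]] mec [[ 0.5189 -0.046   0.1827]] P [ 0.5192 -0.0464  0.1823]
  coaster 139 mec [520.1 -48.8] 40.5 ell [521.3 -48.6] [78.6 81.8]
blue cap 436 (292, 226, 11.9) z 0.183 cen [[0.54   0.0444 0.1827]] mec [[0.5398 0.0443 0.1827]] P [0.54   0.0445 0.1825]
  coaster 347 mec [539.4  41.6] 41.9 ell [538.3  41.5] [80.8 83. ]
orange cap 1148 (276, 326, 19.2) z 0.122 cen [[0.3724 0.0805 0.1223]] mec [[0.3725 0.0807 0.1223]] P [0.3722 0.0791 0.1367]
purple cap 868 (335, 312, 16.8) z 0.161 cen [[ 0.3938 -0.0233  0.1612]] mec [[ 0.3938 -0.0233  0.1612]] P [ 0.3944 -0.0234  0.1441]
pink cap 1048 (389, 327, 18.6) z 0.124 cen [[ 0.3656 -0.1167  0.1238]] mec [[ 0.3658 -0.117   0.1238]] P [ 0.3654 -0.1151  0.1398]
easel field ((481.8431396484375, 338.2427062988281), (183.54763793945312, 131.9630126953125), 3.8364171981811523) [[385.8999938964844, 397.8999938964844], [394.70001220703125, 266.29998779296875], [577.7999877929688, 278.5], [569.0, 410.20001220703125]]
tray ((468.629150390625, -334.38702392578125), (304.0547790527344, 237.34457397460938), 1.666735291481018) 0.04589536417201636
meter 832 ((609.471435546875, -3.7825088500976562), (50.849327087402344, 64.69420623779297), 80.94444274902344) 0.03753283514486215
((608.3287963867188, -3.700014114379883), (50.771724700927734, 65.13887023925781), 81.03492736816406)
```

```bash
python3 - <<'E'
from h import *
a=cv2.imread('pics/top0.png')
cv2.imwrite('pics/topz.png',cv2.resize(a[150:290,215:395],(0,0),fx=4,fy=4,interpolation=cv2.INTER_CUBIC))
E
```

```text
(no output)
```

View pics/topz.png

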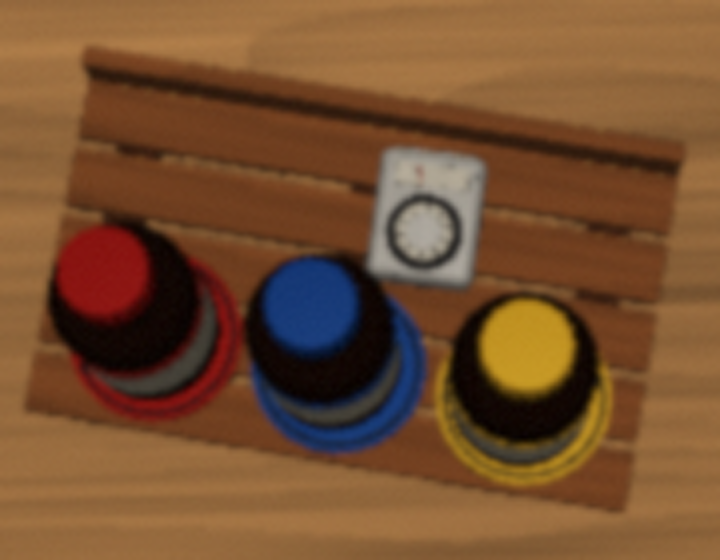

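```bash
python3 -m creep '{"claw":[8,8,7.5,7,7,7,7,7,7,7,7,7],"dp":[[-1,-1,-2],[-4,-4,-3],[-8,-7.5,-3],[-12,-11,-3],[-15.5,-14.3,-3],[-19,-17.5,-3],[-22.5,-20.7,-3],[-26,-24,-3],[-29.5,-27.2,-3],[-33,-30.3,-3],[-35,-32,-3],[-36,-33,-3]],"roll":[-0.05,-0.12,-0.2,-0.28,-0.36,-0.43,-0.43,-0.43,-0.43,-0.43,-0.43,-0.43]}' 40
```

```text
t: 1.4
tcp_pos: [0.4511, 0.1165, 0.2804]
tool_rot: [0.001, 1.0, -0.0, 0.0]
force: [-1.1, 0.1, -0.4]
finger_gap: 0.821
```

```bash
python3 -m creep '{"claw":[7,7,7,7,6.5,6.5,6.5],"dp":[[-1.5,-4,0],[-3,-8,0],[-5,-12,0],[-6.2,-15,0],[-6.8,-16.2,0],[-6.8,-16.2,0],[-6.8,-16.2,0]],"roll":[0,0,0,0,0,0,0]}'
python3 - <<'E'
from h import *
print(manip.sense()['tcp_pos']); snap('wrist','w1')
E
```

```text
t: 2.1
tcp_pos: [0.5172, -0.0418, 0.2799]
tool_rot: [-0.001, 1.0, 0.001, -0.001]
force: [-1.3, -0.2, -0.6]
finger_gap: 0.763
[ 0.51721939 -0.04182863  0.27993006]
```

View pics/w1.png

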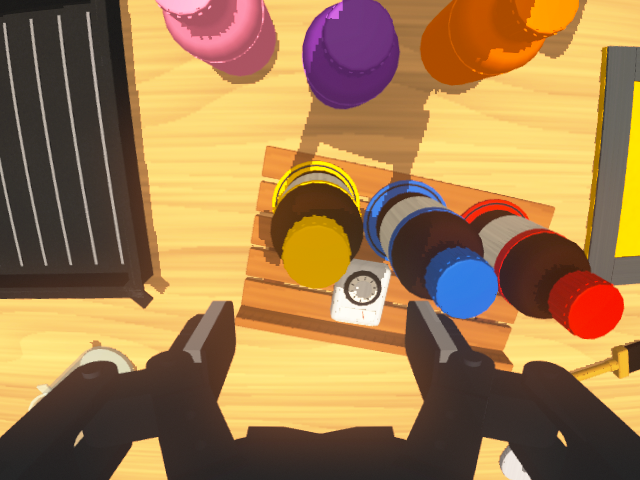

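```bash
python3 - <<'E'
from h import *
s=snap('wrist');P=pts(s);H,S,V=cv2.split(cv2.cvtColor(s['image'],cv2.COLOR_RGB2HSV))
print(manip.sense()['tcp_pos'].round(4))
for c,m in {'y':(H>18)&(H<32),'b':(H>100)&(H<122),'r':(H<6)|(H>175)}.items():
    b=m&(S>120)&(P[...,2]>.176)&(P[...,2]<.19); print(c,b.sum(),np.nanmean(P[b],0).round(4), (P[b].min(0)+P[b].max(0))/2)
E
```

```text
[ 0.5172 -0.0414  0.2802]
y 3510 [ 0.5174 -0.0431  0.1815] [ 0.5185519  -0.04325456  0.18002328]
b 3182 [0.5376 0.047  0.1813] [0.53867939 0.04769679 0.18019418]
r 2654 [0.5543 0.1343 0.1812] [0.55504491 0.13616512 0.17985644]
```

```bash
python3 -m creep '{"claw":[6.5,6.5,6.5,6.5,6.5,6.5,6.5],"dp":[[-0.1,-0.3,0],[-0.1,-0.3,2],[-0.1,-0.3,5],[-0.1,-0.3,8],[-0.1,-0.3,10],[-0.1,-0.3,11],[-0.1,-0.3,11]],"roll":[0,0,0,0,0,0,0]}'
python3 -m creep '{"claw":[5.5,5,4.5,4.2,4,3.8,3.5,3,3,3],"dp":[[0,0,0],[0,0,0],[0,0,0],[0,0,0],[0,0,0],[0,0,0],[0,0,0],[0,0,0],[0,0,0],[0,0,0]],"roll":[0,0,0,0,0,0,0,0,0,0]}' 40
```

```text
t: 2.9
tcp_pos: [0.5184, -0.0456, 0.1693]
tool_rot: [-0.001, 1.0, 0.0, -0.001]
force: [-0.4, 0.2, 0.8]
finger_gap: 0.764
t: 3.9
tcp_pos: [0.5197, -0.046, 0.1712]
tool_rot: [-0.0, 1.0, 0.0, 0.001]
force: [0.1, 1.7, 5.3]
finger_gap: 0.461
```

```bash
python3 -m creep '{"claw":[3,3,3,3,3,3,3,3,3,3,3,3],"dp":[[0,0,-0.7],[0,0,-2],[0,0,-4],[0,0,-6.5],[0,0,-9],[0.3,-0.7,-10],[1,-2.1,-10],[2.1,-4.5,-10],[3.4,-7.2,-10],[4.7,-10,-10],[5.9,-12.6,-10],[6.6,-14,-10]],"roll":[0,0,0,0,0,0,0,0,0,0,0,0]}' 40
python3 -m creep '{"claw":[3,3,3,3,3,3,3,3,3,3],"dp":[[0.5,-1,0],[1.3,-2.7,0],[2.5,-5.3,0],[3.8,-8,0],[5.1,-10.8,0],[6.1,-13,0],[6.7,-14.3,0],[7,-14.8,0],[7,-14.8,0],[7,-14.8,0]],"roll":[0,0,0,0,0,0,0,0,0,0]}' 40
python3 - <<'E'
from h import *
print(manip.sense()['tcp_pos'],manip.sense()['force']); snap('wrist','w2'); snap('scene','s2')
s=snap('top');P=pts(s);V=s['image'].max(2)
# tray inner floor white stripes
m=(P[...,2]<.012)&(P[...,2]>.002);m[:,:430]=0;m[:, 570:]=0;m[:190]=0;m[356:]=0
m&=V<80
m=cv2.morphologyEx(m.astype(np.uint8),cv2.MORPH_OPEN,np.ones((3,3)))>0
X=(P[m][:,:2]*1000).astype(np.float32); print(m.sum(),cv2.minAreaRect(X))
E
```

```text
t: 5.1
tcp_pos: [0.4516, -0.1884, 0.2695]
tool_rot: [0.0, 1.0, -0.0, -0.001]
force: [0.5, -0.5, -3.3]
finger_gap: 0.452
t: 6.1
tcp_pos: [0.3837, -0.3333, 0.2701]
tool_rot: [-0.001, 1.0, 0.001, -0.0]
force: [-0.2, 0.2, -2.3]
finger_gap: 0.452
[ 0.3836646  -0.33334936  0.27010742] [-0.20891308  0.22654489 -2.32971276]
10535 ((464.65313720703125, -329.76025390625), (272.69171142578125, 213.89453125), 1.1678071022033691)
```

View pics/s2.png

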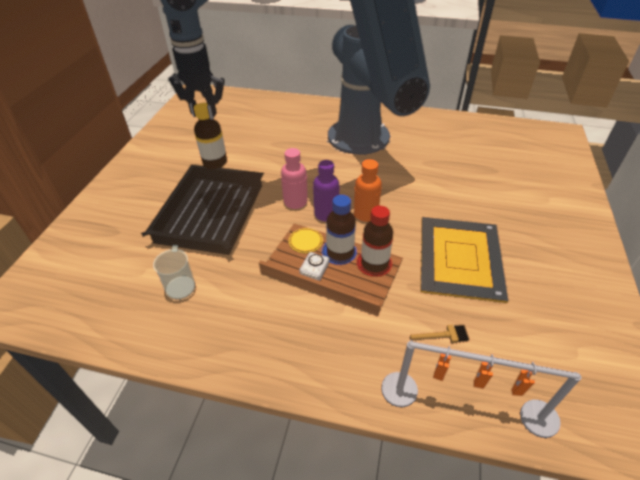

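The scene view shows the yellow bottle held upright at (208,140), over the tray's front end. I'll lower it.

```bash
python3 -m creep '{"claw":[3,3,3,3,3,3,3,3,3,3,3,3],"dp":[[0,0,1],[0,0,3],[0,0,5],[0,0,7],[0,0,8.5],[0,0,9.5],[0,0,10],[0,0,10.3],[0,0,10.5],[0,0,10.6],[0,0,10.7],[0,0,10.7]],"roll":[0,0,0,0,0,0,0,0,0,0,0,0]}' 40
python3 -m creep '{"claw":[3,3,3,3],"dp":[[0,0,0.1],[0,0,0.2],[0,0,0.3],[0,0,0.3]],"roll":[0,0,0,0]}' 40
```

```text
t: 7.45
tcp_pos: [0.3837, -0.3346, 0.1636]
tool_rot: [-0.001, 1.0, -0.0, 0.0]
force: [-0.2, 0.9, -1.8]
finger_gap: 0.459
t: 7.85
tcp_pos: [0.3836, -0.3345, 0.1603]
tool_rot: [-0.001, 1.0, -0.0, -0.0]
force: [0.2, 0.9, -2.8]
finger_gap: 0.456
```

Not touching yet; lowering in small steps.

```bash
python3 -m creep '{"claw":[3,3,3,3],"dp":[[0,0,0.1],[0,0,0.2],[0,0,0.2],[0,0,0.2]],"roll":[0,0,0,0]}' 40
```

```text
t: 8.25
tcp_pos: [0.384, -0.3345, 0.1601]
tool_rot: [-0.001, 1.0, -0.0, 0.001]
force: [-1.0, 2.5, 11.0]
finger_gap: 0.454
```

```bash
python3 -m creep '{"claw":[3.6,4,4.4,5,5.6,6.2,6.5,6.5],"dp":[[0,0,-0.1],[0,0,-0.1],[0,0,-0.1],[0,0,-0.1],[0,0,-0.1],[0,0,-0.1],[0,0,-0.1],[0,0,-0.1]],"roll":[0,0,0,0,0,0,0,0]}'
python3 -m creep '{"claw":[6.5,6.5,6.5,6.5,6.5,6.5,6.5,6.5,6.5,6.5,6.5,6.5],"dp":[[0,0,-1],[0,0,-3],[0,0,-6],[0,0,-9],[-0.6,1.6,-11.5],[-2,5,-11.5],[-3.8,9.5,-11.5],[-5.6,14,-11.5],[-7.4,18.5,-11.5],[-9.2,23,-11.5],[-11,27.5,-11.5],[-12.4,31,-11.5]],"roll":[0,0,0,0,0,0,0,0,0,0,0,0]}'
python3 - <<'E'
from h import *
snap('top','t3');print(manip.sense()['tcp_pos'])
E
```

```text
t: 9.05
tcp_pos: [0.3836, -0.3345, 0.1592]
tool_rot: [-0.001, 1.0, 0.0, -0.0]
force: [0.1, -0.5, 0.2]
finger_gap: 0.763
t: 10.25
tcp_pos: [0.5077, -0.0217, 0.2752]
tool_rot: [-0.001, 1.0, 0.0, 0.001]
force: [-0.1, -0.3, -0.2]
finger_gap: 0.764
[ 0.50919016 -0.01747818  0.27535236]
```

View pics/t3.png

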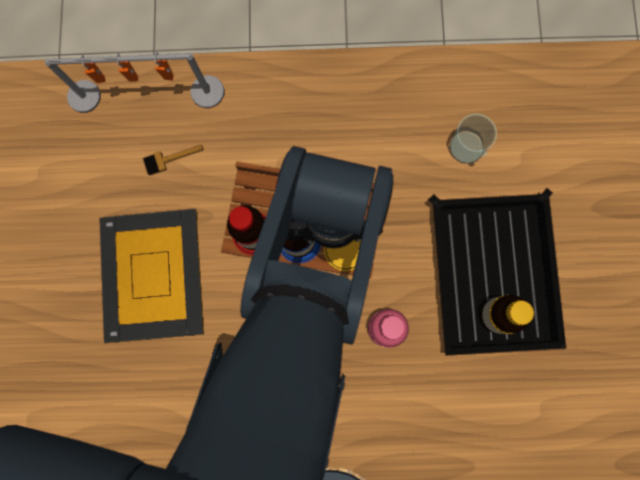

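The top view shows the yellow bottle standing in the tray at (515,315). Blue is next.

```bash
python3 -m creep '{"claw":[6.5,6.5,6.5,6.5,6.5],"dp":[[-1,2,0],[-2.2,4.8,0],[-3.2,7,0],[-3.2,7,0],[-3.2,7,0]],"roll":[0,0,0,0,0]}'
python3 - <<'E'
from h import *
s=snap('wrist');P=pts(s);H,S,V=cv2.split(cv2.cvtColor(s['image'],cv2.COLOR_RGB2HSV))
print(manip.sense()['tcp_pos'].round(4))
for c,m in {'b':(H>100)&(H<122),'r':(H<6)|(H>175)}.items():
    b=m&(S>120)&(P[...,2]>.176)&(P[...,2]<.19); print(c,b.sum(),np.nanmean(P[b],0).round(4), (P[b].min(0)+P[b].max(0))/2)
E
```

```text
t: 10.8
tcp_pos: [0.5388, 0.0457, 0.2746]
tool_rot: [-0.001, 1.0, -0.0, -0.0]
force: [-0.6, -0.5, 1.0]
finger_gap: 0.757
[0.5387 0.0452 0.2746]
b 3393 [0.5373 0.0491 0.1815] [0.5381583  0.04953708 0.1799365 ]
r 3307 [0.5544 0.1352 0.1813] [0.55531977 0.13603272 0.18011772]
```

```bash
python3 -m creep '{"claw":[6.5,6.5,6.5,6.5,6.5,6.5,6.5],"dp":[[-0.1,0,1],[-0.1,0,3],[-0.1,0,6],[-0.1,0,8.5],[-0.1,0,10],[-0.1,0,10.5],[-0.1,0,10.5]],"roll":[0,0,0,0,0,0,0]}'
python3 -m creep '{"claw":[5.5,5,4.5,4.2,4,3.8,3.5,3,3,3],"dp":[[0,0,0],[0,0,0],[0,0,0],[0,0,0],[0,0,0],[0,0,0],[0,0,0],[0,0,0],[0,0,0],[0,0,0]],"roll":[0,0,0,0,0,0,0,0,0,0]}' 40
```

```text
t: 11.55
tcp_pos: [0.5395, 0.045, 0.1684]
tool_rot: [0.0, 1.0, 0.0, -0.001]
force: [-0.2, -0.8, -0.2]
finger_gap: 0.76
t: 12.55
tcp_pos: [0.5406, 0.0461, 0.17]
tool_rot: [-0.001, 1.0, 0.0, 0.001]
force: [0.1, 1.6, 5.7]
finger_gap: 0.454
```

```bash
python3 -m creep '{"claw":[3,3,3,3,3,3,3,3,3,3,3,3],"dp":[[0,0,-0.7],[0,0,-2],[0,0,-4],[0,0,-6.5],[0,0,-9],[0.2,-0.8,-10],[0.5,-2.6,-10],[1,-5.5,-10],[1.6,-8.7,-10],[2.2,-12,-10],[2.8,-15,-10],[3.4,-18,-10]],"roll":[0,0,0,0,0,0,0,0,0,0,0,0]}' 40
python3 -m creep '{"claw":[3,3,3,3,3,3,3,3,3,3],"dp":[[0.5,-3,0],[1.1,-6.2,0],[1.7,-9.5,0],[2.3,-12.8,0],[2.9,-15.8,0],[3.3,-18.2,0],[3.6,-19.5,0],[3.7,-20,0],[3.7,-20,0],[3.7,-20,0]],"roll":[0,0,0,0,0,0,0,0,0,0]}' 40
python3 -m creep '{"claw":[3,3,3,3,3,3,3,3,3,3,3,3],"dp":[[0,0,1],[0,0,3],[0,0,5],[0,0,7],[0,0,8.5],[0,0,9.5],[0,0,10],[0,0,10.3],[0,0,10.5],[0,0,10.6],[0,0,10.7],[0,0,10.7]],"roll":[0,0,0,0,0,0,0,0,0,0,0,0]}' 40
```

```text
t: 13.75
tcp_pos: [0.5046, -0.1358, 0.268]
tool_rot: [-0.001, 1.0, 0.0, -0.002]
force: [0.2, 0.3, -3.8]
finger_gap: 0.454
t: 14.75
tcp_pos: [0.4694, -0.333, 0.2689]
tool_rot: [-0.001, 1.0, 0.001, -0.0]
force: [-0.2, 0.1, -3.8]
finger_gap: 0.458
t: 15.95
tcp_pos: [0.4696, -0.3345, 0.1626]
tool_rot: [-0.001, 1.0, -0.0, 0.0]
force: [0.3, 0.5, -3.7]
finger_gap: 0.452
```

```bash
python3 -m creep '{"claw":[3,3,3,3,3],"dp":[[0,0,0.1],[0,0,0.2],[0,0,0.3],[0,0,0.4],[0,0,0.4]],"roll":[0,0,0,0,0]}' 40
```

```text
t: 16.45
tcp_pos: [0.4698, -0.3344, 0.159]
tool_rot: [-0.001, 1.0, -0.0, 0.0]
force: [-0.4, 1.0, 3.0]
finger_gap: 0.457
```

```bash
python3 -m creep '{"claw":[3,3.6,4,4.4,5,5.6,6.2,6.5,6.5],"dp":[[0,0,0.1],[0,0,0.1],[0,0,0],[0,0,0],[0,0,0],[0,0,0],[0,0,0],[0,0,0],[0,0,0]],"roll":[0,0,0,0,0,0,0,0,0]}'
python3 -m creep '{"claw":[6.5,6.5,6.5,6.5,6.5,6.5,6.5,6.5,6.5,6.5,6.5,6.5],"dp":[[0,0,-1],[0,0,-3],[0,0,-6],[0,0,-9],[-0.3,1.6,-11.5],[-0.9,5,-11.5],[-1.8,9.5,-11.5],[-2.6,14,-11.5],[-3.4,18.5,-11.5],[-4.3,23,-11.5],[-5.1,27.5,-11.5],[-5.9,32,-11.5]],"roll":[0,0,0,0,0,0,0,0,0,0,0,0]}'
python3 -m creep '{"claw":[6.5,6.5,6.5,6.5,6.5,6.5],"dp":[[-0.8,4,0],[-1.7,8.7,0],[-2.4,12.5,0],[-2.8,14.6,0],[-2.8,14.7,0],[-2.8,14.7,0]],"roll":[0,0,0,0,0,0]}'
```

```text
t: 17.35
tcp_pos: [0.4696, -0.3344, 0.1582]
tool_rot: [-0.001, 1.0, 0.0, -0.0]
force: [-0.2, 0.4, 0.3]
finger_gap: 0.764
t: 18.55
tcp_pos: [0.5284, -0.0125, 0.2743]
tool_rot: [-0.0, 1.0, -0.0, 0.001]
force: [0.4, -1.1, 0.1]
finger_gap: 0.766
t: 19.15
tcp_pos: [0.5558, 0.1329, 0.2737]
tool_rot: [-0.001, 1.0, -0.0, 0.0]
force: [0.5, -1.1, -0.7]
finger_gap: 0.759
```

```bash
python3 -m creep '{"claw":[6.5,6.5,6.5,6.5,6.5,6.5,6.5],"dp":[[0,0,1],[0,0,3],[0,0,6],[0,0,8.5],[0,0,10],[0,0,10.4],[0,0,10.4]],"roll":[0,0,0,0,0,0,0]}'
python3 -m creep '{"claw":[5.5,5,4.5,4.2,4,3.8,3.5,3,3,3],"dp":[[0,0,0],[0,0,0],[0,0,0],[0,0,0],[0,0,0],[0,0,0],[0,0,0],[0,0,0],[0,0,0],[0,0,0]],"roll":[0,0,0,0,0,0,0,0,0,0]}' 40
```

```text
t: 19.85
tcp_pos: [0.5556, 0.1316, 0.1686]
tool_rot: [0.0, 1.0, -0.0, -0.001]
force: [-0.1, 0.4, -0.0]
finger_gap: 0.759
t: 20.85
tcp_pos: [0.5566, 0.1334, 0.1702]
tool_rot: [-0.001, 1.0, 0.001, 0.001]
force: [-0.9, 3.0, 6.6]
finger_gap: 0.455
```

```bash
python3 -m creep '{"claw":[3,3,3,3,3,3,3,3,3,3,3,3],"dp":[[0,0,-0.7],[0,0,-2],[0,0,-4],[0,0,-6.5],[0,0,-9],[0,-0.8,-10],[0,-2.6,-10],[0,-5.5,-10],[0,-8.9,-10],[0,-12.5,-10],[0,-16,-10],[0.1,-19.5,-10]],"roll":[0,0,0,0,0,0,0,0,0,0,0,0]}' 40
python3 -m creep '{"claw":[3,3,3,3,3,3,3,3,3,3,3,3],"dp":[[0,-3.5,0],[0,-7.2,0],[0,-11,0],[0,-14.7,0],[0,-18.2,0],[0,-21.5,0],[0,-24.3,0],[0.1,-26.2,0],[0.1,-27,0],[0.1,-27.2,0],[0.1,-27.2,0],[0.1,-27.2,0]],"roll":[0,0,0,0,0,0,0,0,0,0,0,0]}' 40
python3 -m creep '{"claw":[3,3,3,3,3,3,3,3,3,3,3,3],"dp":[[0,0,1],[0,0,3],[0,0,5],[0,0,7],[0,0,8.5],[0,0,9.5],[0,0,10],[0,0,10.3],[0,0,10.5],[0,0,10.6],[0,0,10.7],[0,0,10.7]],"roll":[0,0,0,0,0,0,0,0,0,0,0,0]}' 40
```

```text
t: 22.05
tcp_pos: [0.5541, -0.0642, 0.2685]
tool_rot: [-0.001, 1.0, -0.0, -0.001]
force: [-0.6, -0.2, -5.2]
finger_gap: 0.457
t: 23.25
tcp_pos: [0.5546, -0.3326, 0.2692]
tool_rot: [-0.001, 1.0, 0.001, -0.0]
force: [-0.0, -0.1, -4.6]
finger_gap: 0.46
t: 24.45
tcp_pos: [0.5547, -0.3344, 0.1627]
tool_rot: [-0.001, 1.0, -0.0, 0.0]
force: [0.6, 0.2, -4.7]
finger_gap: 0.453
```

```bash
python3 -m creep '{"claw":[3,3,3,3,3,3],"dp":[[0,0,0.1],[0,0,0.2],[0,0,0.3],[0,0,0.4],[0,0,0.45],[0,0,0.45]],"roll":[0,0,0,0,0,0]}' 40
```

```text
t: 25.05
tcp_pos: [0.5551, -0.3343, 0.1592]
tool_rot: [-0.001, 1.0, -0.0, 0.001]
force: [-0.8, 1.8, 4.9]
finger_gap: 0.457
```

```bash
python3 -m creep '{"claw":[3.6,4,4.4,5,5.6,6.2,6.5,6.5],"dp":[[0,0,0],[0,0,0],[0,0,0],[0,0,0],[0,0,0],[0,0,0],[0,0,0],[0,0,0]],"roll":[0,0,0,0,0,0,0,0]}'
python3 -m creep '{"claw":[6.5,6.5,6.5,6.5,6.5],"dp":[[0,0,-1],[0,0,-3],[0,0,-6],[0,0,-9],[0,0,-11]],"roll":[0,0,0,0,0]}'
cat > m2.py <<'E'
from h import *
s=snap('top','t4'); H,S,V=cv2.split(cv2.cvtColor(s['image'],cv2.COLOR_RGB2HSV)); P=pts(s)
for c,mm in {'red':((H<5)|(H>174))&(S>170),'yellow':(H>20)&(H<32)&(S>150),'blue':(H>100)&(H<122)&(S>110)}.items():
    b=mm&(V>60); b[:,:215]=0;b[:,395:]=0;b[:200]=0;b[295:]=0
    b=cv2.morphologyEx(b.astype(np.uint8),cv2.MORPH_OPEN,np.ones((3,3)))
    q=np.argwhere(b)[:,::-1].astype(np.float32); X=(plane(s,q,.016)[:,:2]*1000).astype(np.float32)
    hull=cv2.convexHull(X);e=cv2.fitEllipse(hull);print(c,b.sum(),X.mean(0).round(1),np.round(e[0],1),np.round(e[1],1))
m=(P[...,2]>.03)&(P[...,2]<.055)&(S<60); m[:,:300]=0;m[:,345:]=0;m[:180]=0;m[225:]=0
m=cv2.morphologyEx(m.astype(np.uint8),cv2.MORPH_OPEN,np.ones((3,3)))
q=np.argwhere(m)[:,::-1].astype(np.float32);r=cv2.minAreaRect((plane(s,q,.036)[:,:2]*1000).astype(np.float32));print('meter',r)
print(manip.sense()['tcp_pos'])
E
python3 m2.py
```

```text
t: 25.85
tcp_pos: [0.5546, -0.3344, 0.1577]
tool_rot: [-0.001, 1.0, -0.0, -0.0]
force: [0.1, -0.5, -0.5]
finger_gap: 0.764
t: 26.35
tcp_pos: [0.5553, -0.3348, 0.2712]
tool_rot: [-0.001, 1.0, -0.001, 0.002]
force: [0.3, -0.0, -0.4]
finger_gap: 0.761
red 1418 [556.9 131.9] [557.2 132.1] [83.3 84.3]Traceback (most recent call last):
  File "m2.py", line 6, in <module>
    q=np.argwhere(b)[:,::-1].astype(np.float32); X=(plane(s,q,.016)[:,:2]*1000).astype(np.float32)
                                                    ~~~~~^^^^^^^^^^
  File "h.py", line 12, in plane
    n=cv2.undistortPoints(uv,K(s),np.array(s['dist']))[:,0]
      ~~~~~~~~~~~~~~~~~~~^^^^^^^^^^^^^^^^^^^^^^^^^^^^^
cv2.error: OpenCV(4.12.0) /io/opencv/modules/calib3d/src/undistort.dispatch.cpp:347: error: (-215:Assertion failed) CV_IS_MAT(_src) && CV_IS_MAT(_dst) && (_src->rows == 1 || _src->cols == 1) && (_dst->rows == 1 || _dst->cols == 1) && _src->cols + _src->rows - 1 == _dst->rows + _dst->cols - 1 && (CV_MAT_TYPE(_src->type) == CV_32FC2 || CV_MAT_TYPE(_src->type) == CV_64FC2) && (CV_MAT_TYPE(_dst->type) == CV_32FC2 || CV_MAT_TYPE(_dst->type) == CV_64FC2) in function 'cvUndistortPointsInternal'
```

View pics/t4.png

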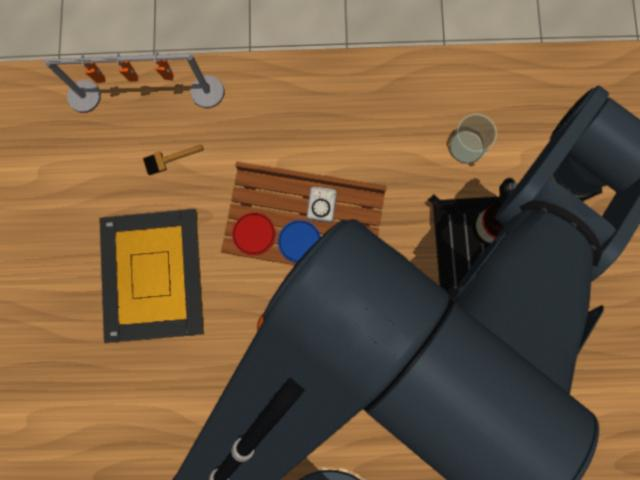

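The top view shows the red coaster at (253,234) and blue at (299,242), both free, with the meter in place at (321,203). The arm hides the yellow coaster, so I'll go above the meter.

```bash
python3 -m creep '{"claw":[6.5,6.5,6.5,7,7.5,8,8,8,8,8,8,8],"dp":[[-0.3,1.5,0],[-0.8,4.5,0],[-1.5,8.5,0],[-2.2,13,0],[-3,17.5,0],[-3.8,22,0],[-4.5,26.5,0],[-5.1,30,0],[-5.4,32.5,0],[-5.4,33,0],[-5.4,33,0],[-5.4,33,0]],"roll":[0,0,0.05,0.1,0.16,0.16,0.16,0.16,0.16,0.16,0.16,0.16]}'
python3 - <<'E'
from h import *
s=snap('wrist','w5');P=pts(s);H,S,V=cv2.split(cv2.cvtColor(s['image'],cv2.COLOR_RGB2HSV))
st=manip.sense();print(st['tcp_pos'].round(4),st['tool_rot'].round(3))
m=(P[...,2]>.03)&(P[...,2]<.042)&(np.abs(P[...,1])<.06)&(P[...,0]<.65)&(P[...,0]>.56)
m=cv2.morphologyEx(m.astype(np.uint8),cv2.MORPH_OPEN,np.ones((5,5)));n,l,stt,c=cv2.connectedComponentsWithStats(m)
print(stt,c)
k=1+np.argmax(stt[1:,4]); q=np.argwhere(l==k)[:,::-1].astype(np.float32)
print(cv2.minAreaRect((plane(s,q,.036)[:,:2]*1000).astype(np.float32)))
E
```

```text
t: 27.6
tcp_pos: [0.6075, -0.0046, 0.267]
tool_rot: [0.079, 0.997, -0.0, -0.001]
force: [1.0, -0.3, 0.3]
finger_gap: 0.934
[ 0.6078 -0.0051  0.2672] [ 0.08   0.997 -0.    -0.001]
[[     0      0    640    480 303055]
 [   295    173     58     70   3912]
 [   267    254     13      9    117]
 [   281    254     18      8    116]] [[319.47540215 239.90564749]
 [323.70654397 206.99718814]
 [273.         258.        ]
 [288.80172414 257.19827586]]
((607.248779296875, -0.3191871643066406), (51.1698112487793, 63.145774841308594), 80.95399475097656)
```

View pics/w5.png

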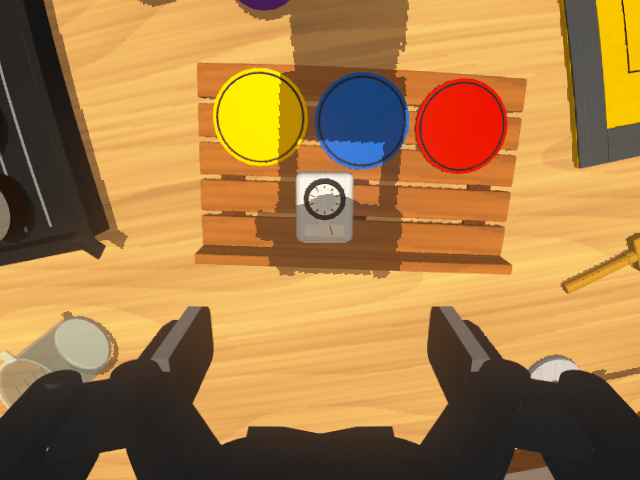

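```bash
python3 -m creep '{"claw":[7.5,7.5,7.5,7.5,7.5,7.5,7.5,7.5,7.5,7.5,7.5],"dp":[[0,0.1,2],[0,0.1,5],[0,0.1,9],[0,0.1,13],[0,0.1,16.5],[0,0.1,19.5],[0,0.1,21.5],[0,0.1,22.5],[0,0.1,22.9],[0,0.1,23.1],[0,0.1,23.1]],"roll":[0,0,0,0,0,0,0,0,0,0,0]}'
```

```text
t: 28.75
tcp_pos: [0.609, -0.0036, 0.0377]
tool_rot: [0.08, 0.997, -0.0, 0.001]
force: [0.3, 0.0, -0.0]
finger_gap: 0.881
```

```bash
python3 -m creep '{"claw":[7.2,6.9,6.6,6.3,6,5.7,5.4,5.1,4.8,4.5,4.5,4.5],"dp":[[0,0,0.2],[0,0,0.3],[0,0,0.3],[0,0,0.3],[0,0,0.3],[0,0,0.3],[0,0,0.3],[0,0,0.3],[0,0,0.3],[0,0,0.3],[0,0,0.3],[0,0,0.3]],"roll":[0,0,0,0,0,0,0,0,0,0,0,0]}' 35
```

```text
t: 29.95
tcp_pos: [0.6085, -0.0031, 0.0341]
tool_rot: [0.079, 0.997, 0.0, 0.0]
force: [0.0, 1.2, 5.1]
finger_gap: 0.599
```

```bash
python3 -m creep '{"claw":[4.5,4.5,4.5,4.5,4.5,4.5,4.5,4.5,4.5,4.5,4.5,4.5],"dp":[[0,0,-0.5],[0,0,-1.5],[0,0,-3.5],[0,0,-6],[0,0,-8.5],[0.3,0.6,-10],[1.3,2.3,-10],[2.8,5,-10],[4.6,8,-10],[6.4,11.2,-10],[8.2,14.4,-10],[10,17.6,-10]],"roll":[0,0,0,0,0,0,-0.03,-0.07,-0.11,-0.15,-0.19,-0.226]}' 35
python3 -m creep '{"claw":[4.5,4.5,4.5,4.5,4.5,4.5,4.5,4.5],"dp":[[0,0,0],[0,0,0],[0,0,0],[0,0,0],[0,0,0],[0,0,0],[0,0,0],[0,0,0]],"roll":[0,0,0,0,0,0,0,0]}' 35
python3 - <<'E'
from station import manip
s=manip.sense();print(s['tcp_pos'],s['tool_rot'])
E
```

```text
t: 31.15
tcp_pos: [0.5344, 0.1886, 0.1324]
tool_rot: [-0.035, 0.999, -0.0, -0.002]
force: [1.3, -0.1, -2.2]
finger_gap: 0.601
t: 31.95
tcp_pos: [0.5376, 0.1861, 0.1338]
tool_rot: [-0.033, 0.999, 0.0, 0.0]
force: [0.4, 0.0, -2.2]
finger_gap: 0.599
[0.53755582 0.18608395 0.13384563] [-3.33149880e-02  9.99444900e-01  5.14120419e-06  5.72592801e-05]
```

```bash
python3 -m creep '{"claw":[4.5,4.5,4.5,4.5,4.5,4.5,4.5,4.5,4.5],"dp":[[0.3,1,0],[0.9,3,0],[1.8,6,0],[2.7,9.2,0],[3.6,12.3,0],[4.2,14.5,0],[4.5,15.5,0],[4.5,15.5,0],[4.5,15.5,0]],"roll":[0,0,0,0,0,0,0,0,0]}' 35
python3 -m creep '{"claw":[4.5,4.5,4.5,4.5,4.5,4.5,4.5,4.5,4.5],"dp":[[0,0,1],[0,0,3],[0,0,5.5],[0,0,7.5],[0,0,9],[0,0,9.6],[0,0,9.8],[0,0,9.9],[0,0,9.9]],"roll":[0,0,0,0,0,0,0,0,0]}' 35
```

```text
t: 32.85
tcp_pos: [0.4821, 0.3376, 0.1338]
tool_rot: [-0.034, 0.999, -0.0, -0.0]
force: [0.2, -0.5, -1.8]
finger_gap: 0.599
t: 33.75
tcp_pos: [0.4827, 0.3382, 0.0355]
tool_rot: [-0.034, 0.999, 0.0, 0.001]
force: [-0.3, -0.1, -2.1]
finger_gap: 0.598
```

```bash
python3 -m creep '{"claw":[4.5,4.5,4.5,4.5,4.5],"dp":[[0,0,0.1],[0,0,0.2],[0,0,0.3],[0,0,0.4],[0,0,0.4]],"roll":[0,0,0,0,0]}' 35
```

```text
t: 34.25
tcp_pos: [0.482, 0.338, 0.0307]
tool_rot: [-0.034, 0.999, -0.0, -0.0]
force: [-0.7, 0.2, -1.9]
finger_gap: 0.603
```

```bash
python3 -m creep '{"claw":[4.5,4.5,4.5,4.5],"dp":[[0,0,0.1],[0,0,0.15],[0,0,0.2],[0,0,0.2]],"roll":[0,0,0,0]}' 35
```

```text
t: 34.65
tcp_pos: [0.4822, 0.3381, 0.0301]
tool_rot: [-0.034, 0.999, 0.0, 0.0]
force: [-1.8, -1.4, 8.1]
finger_gap: 0.6
```

Contact at TCP z 0.030. Releasing and rising.

```bash
python3 -m creep '{"claw":[5.1,5.5,5.9,6.3,6.7,7,7,7],"dp":[[0,0,-0.1],[0,0,-0.1],[0,0,-0.1],[0,0,-0.1],[0,0,-0.1],[0,0,-0.1],[0,0,-0.1],[0,0,-0.1]],"roll":[0,0,0,0,0,0,0,0]}'
python3 -m creep '{"claw":[7,7,7,7,7,7,7,7,7,7,7,7],"dp":[[0,0,-0.5],[0,0,-2],[0,0,-5],[0,0,-9],[0,0,-13.5],[0,0,-18],[0,0,-22],[0,0,-24],[0,0,-24],[0,-3,-24],[0,-7,-24],[0,-11.5,-24]],"roll":[0,0,0,0,0,0,0,0,0,0.066,0.066,0.066]}'
python3 -m creep '{"claw":[7,7,7,7,7,6.5,6.5,6.5],"dp":[[0,-4,0],[0,-8,0],[0,-12,0],[0,-16,0],[0,-20,0],[0,-24,0],[0,-28,0],[0,-28,0]],"roll":[0,0,0,0,0,0,0,0]}'
python3 - <<'E'
from h import *
s=snap('top','t6');P=pts(s);H,S,V=cv2.split(cv2.cvtColor(s['image'],cv2.COLOR_RGB2HSV))
print(manip.sense()['tcp_pos'],manip.sense()['tool_rot'])
m=(P[...,2]>.024)&(P[...,2]<.05);m[:,:110]=0;m[:,195:]=0;m[:225]=0;m[330:]=0
q=np.argwhere(m)[:,::-1].astype(np.float32);print(m.sum(),cv2.minAreaRect((plane(s,q,.032)[:,:2]*1000).astype(np.float32)))
E
```

```text
t: 35.45
tcp_pos: [0.4821, 0.338, 0.0298]
tool_rot: [-0.034, 0.999, 0.0, 0.0]
force: [0.3, 0.5, 1.1]
finger_gap: 0.815
t: 36.65
tcp_pos: [0.4887, 0.2226, 0.2691]
tool_rot: [-0.002, 1.0, -0.0, -0.001]
force: [0.6, -0.1, 0.5]
finger_gap: 0.819
t: 37.45
tcp_pos: [0.4901, -0.0609, 0.2693]
tool_rot: [0.002, 1.0, -0.001, -0.0]
force: [-0.9, -0.0, -0.1]
finger_gap: 0.76
[ 0.48953871 -0.0586079   0.2691544 ] [ 1.66651212e-03  9.99998296e-01  2.69923855e-04 -7.46508969e-04]
893 ((482.76885986328125, 333.44549560546875), (65.26725769042969, 53.9633674621582), 4.065080165863037)
```

View pics/t6.png

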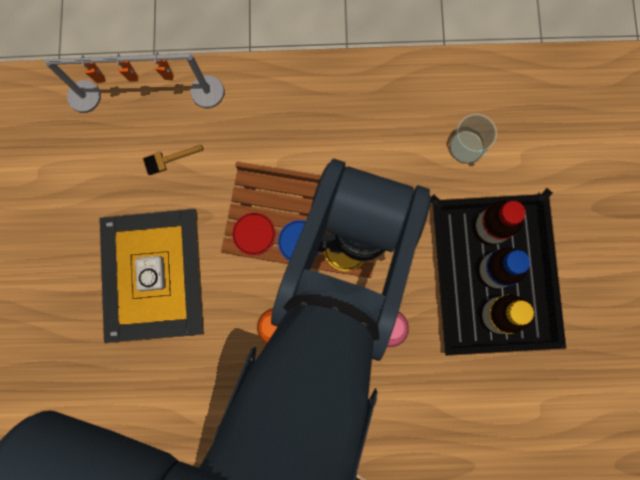

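The top view shows the meter dial up, centred in the drawn rectangle at (150,274), and all three bottles standing in the tray. I'll fetch red next.

```bash
python3 -m creep '{"claw":[6.5,6.5,6.5,6.5,6.5,6.5,6.5,6.5,6.5,6.5],"dp":[[-0.6,-2.5,0],[-1.5,-6.5,0],[-2.5,-10.5,0],[-3.5,-15,0],[-4.5,-19.5,0],[-5.5,-23.5,0],[-6.3,-26.5,0],[-6.5,-27.5,0],[-6.5,-27.5,0],[-6.5,-27.5,0]],"roll":[0,0,0,0,0,0,0,0,0,0]}'
sed -i "s/b=mm&(V>60); /b=mm\&(V>40); /; s/e=cv2.fitEllipse(hull)/e=cv2.fitEllipse(hull) if len(hull)>5 else ((0,0),(0,0))/" m2.py; sed -i "s/^    q=np.argwhere(b)/    if b.sum()<50: print(c,'-'); continue\n    q=np.argwhere(b)/" m2.py; python3 m2.py
```

```text
t: 38.5
tcp_pos: [0.555, -0.3291, 0.2692]
tool_rot: [-0.001, 1.0, 0.001, -0.001]
force: [0.9, 1.0, -0.2]
finger_gap: 0.761
red 1422 [556.9 131.9] [557.1 132.2] [83.4 84.5]
yellow -
blue 1118 [544.2  47. ] [543.1  44.5] [71.7 85.9]Traceback (most recent call last):
  File "m2.py", line 11, in <module>
    q=np.argwhere(m)[:,::-1].astype(np.float32);r=cv2.minAreaRect((plane(s,q,.036)[:,:2]*1000).astype(np.float32));print('meter',r)
                                                                   ~~~~~^^^^^^^^^^
  File "h.py", line 12, in plane
    n=cv2.undistortPoints(uv,K(s),np.array(s['dist']))[:,0]
      ~~~~~~~~~~~~~~~~~~~^^^^^^^^^^^^^^^^^^^^^^^^^^^^^
cv2.error: OpenCV(4.12.0) /io/opencv/modules/calib3d/src/undistort.dispatch.cpp:347: error: (-215:Assertion failed) CV_IS_MAT(_src) && CV_IS_MAT(_dst) && (_src->rows == 1 || _src->cols == 1) && (_dst->rows == 1 || _dst->cols == 1) && _src->cols + _src->rows - 1 == _dst->rows + _dst->cols - 1 && (CV_MAT_TYPE(_src->type) == CV_32FC2 || CV_MAT_TYPE(_src->type) == CV_64FC2) && (CV_MAT_TYPE(_dst->type) == CV_32FC2 || CV_MAT_TYPE(_dst->type) == CV_64FC2) in function 'cvUndistortPointsInternal'
```

```bash
python3 -m creep '{"claw":[6.5,6.5,6.5,6.5,6.5,6.5,6.5],"dp":[[0,0,1],[0,0,3],[0,0,6],[0,0,8.5],[0,0,10.5],[0,0,11],[0,0,11]],"roll":[0,0,0,0,0,0,0]}'
```

```text
t: 39.25
tcp_pos: [0.555, -0.3304, 0.1589]
tool_rot: [-0.001, 1.0, 0.001, -0.001]
force: [0.4, 0.3, 0.6]
finger_gap: 0.761
```

```bash
python3 -m creep '{"claw":[6.5,5.5,5,4.5,4.2,4,3.8,3.5,3,3,3],"dp":[[0,-0.4,0],[0,-0.4,0],[0,-0.4,0],[0,-0.4,0],[0,-0.4,0],[0,-0.4,0],[0,-0.4,0],[0,-0.4,0],[0,-0.4,0],[0,-0.4,0],[0,-0.4,0]],"roll":[0,0,0,0,0,0,0,0,0,0,0]}' 40
python3 -m creep '{"claw":[3,3,3,3,3,3],"dp":[[0,0,-0.7],[0,0,-2],[0,0,-4.5],[0,0,-7.5],[0,0,-10.5],[0,0,-11]],"roll":[0,0,0,0,0,0]}' 40
```

```text
t: 40.35
tcp_pos: [0.5557, -0.3351, 0.1604]
tool_rot: [-0.001, 1.0, 0.0, 0.0]
force: [0.2, 3.2, 5.9]
finger_gap: 0.455
t: 40.95
tcp_pos: [0.5573, -0.3376, 0.2743]
tool_rot: [-0.001, 1.0, -0.003, 0.003]
force: [1.5, -0.6, -4.8]
finger_gap: 0.456
```

```bash
python3 -m creep '{"claw":[3,3,3,3,3,3,3,3,3,3,3,3],"dp":[[0,0.8,0],[0,2.6,0],[0,5.5,0],[0,9,0],[0,12.7,0],[0,16.5,0],[0,20.3,0],[0,24,0],[0,28,0],[0,32,0],[0,36,0],[0,39.5,0]],"roll":[0,0,0,0,0,0,0,0,0,0,0,0]}' 40
python3 -m creep '{"claw":[3,3,3,3,3,3,3,3],"dp":[[0,3,0],[0,5.3,0],[0,6.8,0],[0,7.3,0],[0,7.3,0],[0,7.3,0],[0,7.3,0],[0,7.3,0]],"roll":[0,0,0,0,0,0,0,0]}' 40
```

```text
t: 42.15
tcp_pos: [0.5521, 0.0629, 0.2676]
tool_rot: [-0.001, 1.0, 0.001, -0.003]
force: [-0.1, -0.0, -5.5]
finger_gap: 0.454
t: 42.95
tcp_pos: [0.5551, 0.1313, 0.2698]
tool_rot: [0.0, 1.0, -0.0, 0.0]
force: [0.5, 0.2, -5.3]
finger_gap: 0.453
```

```bash
python3 -m creep '{"claw":[3,3,3,3,3,3,3,3,3,3],"dp":[[-0.1,0.1,1],[-0.1,0.1,3],[-0.1,0.1,5],[-0.1,0.1,7],[-0.1,0.1,8.2],[-0.1,0.1,8.9],[-0.1,0.1,9.3],[-0.1,0.1,9.5],[-0.1,0.1,9.6],[-0.1,0.1,9.6]],"roll":[0,0,0,0,0,0,0,0,0,0]}' 40
python3 -m creep '{"claw":[3,3,3,3],"dp":[[0,0,0.1],[0,0,0.2],[0,0,0.25],[0,0,0.25]],"roll":[0,0,0,0]}' 40
```

```text
t: 43.95
tcp_pos: [0.5563, 0.1334, 0.1744]
tool_rot: [-0.001, 1.0, 0.0, 0.001]
force: [-0.5, -0.5, -5.2]
finger_gap: 0.459
t: 44.35
tcp_pos: [0.556, 0.1334, 0.1714]
tool_rot: [-0.001, 1.0, 0.0, 0.0]
force: [0.7, 0.1, -4.0]
finger_gap: 0.454
```

```bash
python3 -m creep '{"claw":[3,3,3,3],"dp":[[0,0,0.1],[0,0,0.15],[0,0,0.15],[0,0,0.15]],"roll":[0,0,0,0]}' 40
```

```text
t: 44.75
tcp_pos: [0.5567, 0.1335, 0.1713]
tool_rot: [-0.001, 1.0, 0.0, 0.001]
force: [-0.6, 1.1, 5.9]
finger_gap: 0.458
```

```bash
python3 -m creep '{"claw":[3.6,4,4.4,5,5.6,6.2,6.5,6.5],"dp":[[0,0,0],[0,0,0],[0,0,0],[0,0,0],[0,0,0],[0,0,0],[0,0,0],[0,0,0]],"roll":[0,0,0,0,0,0,0,0]}'
python3 -m creep '{"claw":[6.5,6.5,6.5,6.5,6.5,6.5,6.5,6.5,6.5,6.5,6.5,6.5],"dp":[[0,0,-1],[0,0,-3],[0,0,-6],[0,0,-9],[0.3,-1.6,-10.5],[0.9,-5,-10.5],[1.8,-9.5,-10.5],[2.6,-14,-10.5],[3.4,-18.5,-10.5],[4.3,-23,-10.5],[5.1,-27.5,-10.5],[5.9,-32,-10.5]],"roll":[0,0,0,0,0,0,0,0,0,0,0,0]}'
python3 -m creep '{"claw":[6.5,6.5,6.5,6.5,6.5,6.5,6.5],"dp":[[0.8,-4,0],[1.7,-8.7,0],[2.4,-12.5,0],[2.8,-14.6,0],[2.8,-14.8,0],[2.8,-14.8,0],[2.8,-14.8,0]],"roll":[0,0,0,0,0,0,0]}'
python3 - <<'E'
from h import *
s=snap('top','t7');P=pts(s);H,S,V=cv2.split(cv2.cvtColor(s['image'],cv2.COLOR_RGB2HSV))
b=((H<6)|(H>174))&(S>110)&(P[...,2]>.165);b[:,:210]=0;b[:,300:]=0
print(np.nanmean(P[b],0)); print(manip.sense()['tcp_pos'])
E
```

```text
t: 45.55
tcp_pos: [0.5559, 0.1333, 0.1697]
tool_rot: [-0.001, 1.0, -0.0, -0.0]
force: [0.3, 0.5, -0.1]
finger_gap: 0.763
t: 46.75
tcp_pos: [0.4957, -0.1891, 0.2748]
tool_rot: [-0.0, 1.0, -0.0, -0.0]
force: [0.1, 0.3, 0.2]
finger_gap: 0.764
t: 47.45
tcp_pos: [0.4691, -0.3334, 0.2746]
tool_rot: [-0.001, 1.0, 0.001, -0.0]
force: [-0.6, 1.3, -0.1]
finger_gap: 0.761
[0.55380664 0.13134978 0.18434547]
[ 0.46934807 -0.33324091  0.27473729]
```

```bash
python3 -m creep '{"claw":[6.5,6.5,6.5,6.5,6.5,6.5,6.5],"dp":[[0,-0.1,1],[0,-0.1,3],[0,-0.1,6],[0,-0.1,9],[0,-0.1,11],[0,-0.1,11.5],[0,-0.1,11.5]],"roll":[0,0,0,0,0,0,0]}'
python3 -m creep '{"claw":[5.5,5,4.5,4.2,4,3.8,3.5,3,3,3],"dp":[[0,0,0],[0,0,0],[0,0,0],[0,0,0],[0,0,0],[0,0,0],[0,0,0],[0,0,0],[0,0,0],[0,0,0]],"roll":[0,0,0,0,0,0,0,0,0,0]}' 40
python3 -m creep '{"claw":[3,3,3,3,3,3,3,3,3,3,3,3],"dp":[[0,0,-0.7],[0,0,-2],[0,0,-4.5],[0,0,-7.5],[0,0,-10],[0,0,-11],[-0.3,1.5,-11],[-0.8,4,-11],[-1.4,7,-11],[-2,10.3,-11],[-2.6,13.6,-11],[-3.2,17,-11]],"roll":[0,0,0,0,0,0,0,0,0,0,0,0]}' 40
```

```text
t: 48.2
tcp_pos: [0.4694, -0.3347, 0.1589]
tool_rot: [-0.001, 1.0, 0.001, -0.001]
force: [-0.1, -0.8, 0.5]
finger_gap: 0.755
t: 49.2
tcp_pos: [0.4697, -0.3354, 0.1606]
tool_rot: [-0.0, 1.0, 0.0, 0.0]
force: [0.2, 2.9, 5.0]
finger_gap: 0.456
t: 50.4
tcp_pos: [0.5, -0.1628, 0.2679]
tool_rot: [-0.001, 1.0, 0.001, -0.002]
force: [0.5, 0.2, -4.4]
finger_gap: 0.459
```

```bash
python3 -m creep '{"claw":[3,3,3,3,3,3,3,3,3,3,3],"dp":[[-0.6,3.3,0],[-1.2,6.7,0],[-1.8,10,0],[-2.4,13.3,0],[-3,16.5,0],[-3.5,19,0],[-3.8,20.3,0],[-3.9,20.6,0],[-3.9,20.6,0],[-3.9,20.6,0],[-3.9,20.6,0]],"roll":[0,0,0,0,0,0,0,0,0,0,0]}' 40
```

```text
t: 51.5
tcp_pos: [0.5399, 0.0392, 0.2697]
tool_rot: [0.0, 1.0, -0.0, -0.0]
force: [-0.6, 0.2, -3.2]
finger_gap: 0.458
```

```bash
python3 -m creep '{"claw":[3,3,3,3,3,3,3,3,3,3],"dp":[[0.1,0.2,1],[0.1,0.2,3],[0.1,0.2,5],[0.1,0.2,7],[0.1,0.2,8.2],[0.1,0.2,8.9],[0.1,0.2,9.3],[0.1,0.2,9.5],[0.1,0.2,9.6],[0.1,0.2,9.6]],"roll":[0,0,0,0,0,0,0,0,0,0]}' 40
python3 -m creep '{"claw":[3,3,3,3,3],"dp":[[0,0,0.1],[0,0,0.2],[0,0,0.3],[0,0,0.35],[0,0,0.35]],"roll":[0,0,0,0,0]}' 40
```

```text
t: 52.5
tcp_pos: [0.5394, 0.0423, 0.1743]
tool_rot: [-0.001, 1.0, -0.0, 0.001]
force: [-0.1, -0.5, -3.8]
finger_gap: 0.456
t: 53.0
tcp_pos: [0.5398, 0.0424, 0.1716]
tool_rot: [-0.001, 1.0, -0.0, 0.001]
force: [-0.9, 0.8, 5.0]
finger_gap: 0.457
```

```bash
python3 -m creep '{"claw":[3.6,4,4.4,5,5.6,6.2,6.5,6.5],"dp":[[0,0,0],[0,0,0],[0,0,0],[0,0,0],[0,0,0],[0,0,0],[0,0,0],[0,0,0]],"roll":[0,0,0,0,0,0,0,0]}'
python3 -m creep '{"claw":[6.5,6.5,6.5,6.5,6.5,6.5,6.5,6.5,6.5,6.5,6.5,6.5],"dp":[[0,0,-1],[0,0,-3],[0,0,-6],[0,0,-9],[0.6,-1.5,-10.5],[2,-4.8,-10.5],[3.7,-9,-10.5],[5.4,-13,-10.5],[7.1,-17.2,-10.5],[8.8,-21.3,-10.5],[10.5,-25.4,-10.5],[12.2,-29.5,-10.5]],"roll":[0,0,0,0,0,0,0,0,0,0,0,0]}'
python3 -m creep '{"claw":[6.5,6.5,6.5,6.5,6.5,6.5],"dp":[[1.4,-3.3,0],[2.6,-6.3,0],[3.4,-8.1,0],[3.4,-8.2,0],[3.4,-8.2,0],[3.4,-8.2,0]],"roll":[0,0,0,0,0,0]}'
```

```text
t: 53.8
tcp_pos: [0.539, 0.0423, 0.1702]
tool_rot: [-0.001, 1.0, -0.0, -0.0]
force: [-0.5, 0.6, -0.3]
finger_gap: 0.764
t: 55.0
tcp_pos: [0.4154, -0.2547, 0.2753]
tool_rot: [-0.0, 1.0, 0.0, -0.0]
force: [0.1, 0.4, 0.4]
finger_gap: 0.763
t: 55.6
tcp_pos: [0.3832, -0.3338, 0.2752]
tool_rot: [-0.001, 1.0, 0.001, -0.0]
force: [-0.2, -0.0, 0.1]
finger_gap: 0.76
```

```bash
python3 -m creep '{"claw":[6.5,6.5,6.5,6.5,6.5,6.5,6.5],"dp":[[0,-0.1,1],[0,-0.1,3],[0,-0.1,6],[0,-0.1,9],[0,-0.1,11],[0,-0.1,11.5],[0,-0.1,11.5]],"roll":[0,0,0,0,0,0,0]}'
python3 -m creep '{"claw":[5.5,5,4.5,4.2,4,3.8,3.5,3,3,3],"dp":[[0,0,0],[0,0,0],[0,0,0],[0,0,0],[0,0,0],[0,0,0],[0,0,0],[0,0,0],[0,0,0],[0,0,0]],"roll":[0,0,0,0,0,0,0,0,0,0]}' 40
python3 -m creep '{"claw":[3,3,3,3,3,3,3,3,3,3,3,3],"dp":[[0,0,-0.7],[0,0,-2],[0,0,-4.5],[0,0,-7.5],[0,0,-10],[0,0,-11],[-0.6,1.3,-11],[-1.7,3.5,-11],[-3,6.2,-11],[-4.5,9.2,-11],[-6,12.3,-11],[-7.5,15.3,-11]],"roll":[0,0,0,0,0,0,0,0,0,0,0,0]}' 40
```

```text
t: 56.3
tcp_pos: [0.3835, -0.3348, 0.1595]
tool_rot: [-0.001, 1.0, 0.001, -0.001]
force: [0.7, 0.2, -0.2]
finger_gap: 0.761
t: 57.3
tcp_pos: [0.3837, -0.3355, 0.1611]
tool_rot: [-0.0, 1.0, 0.0, 0.0]
force: [0.9, 2.7, 5.8]
finger_gap: 0.459
t: 58.5
tcp_pos: [0.4576, -0.1798, 0.2684]
tool_rot: [-0.001, 1.0, 0.002, -0.002]
force: [1.4, -0.5, -3.6]
finger_gap: 0.454
```

```bash
python3 -m creep '{"claw":[3,3,3,3,3,3,3,3,3,3],"dp":[[-1.4,2.9,0],[-2.8,5.8,0],[-4,8.5,0],[-5.1,11,0],[-5.9,12.6,0],[-6.2,13.2,0],[-6.2,13.2,0],[-6.2,13.2,0],[-6.2,13.2,0],[-6.2,13.2,0]],"roll":[0,0,0,0,0,0,0,0,0,0]}' 40
```

```text
t: 59.5
tcp_pos: [0.5199, -0.0515, 0.2702]
tool_rot: [0.0, 1.0, -0.0, -0.0]
force: [0.1, 0.0, -2.1]
finger_gap: 0.453
```

```bash
python3 -m creep '{"claw":[3,3,3,3,3,3,3,3,3,3],"dp":[[-0.1,0.2,1],[-0.1,0.2,3],[-0.1,0.2,5],[-0.1,0.2,7],[-0.1,0.2,8.2],[-0.1,0.2,8.9],[-0.1,0.2,9.3],[-0.1,0.2,9.5],[-0.1,0.2,9.6],[-0.1,0.2,9.6]],"roll":[0,0,0,0,0,0,0,0,0,0]}' 40
python3 -m creep '{"claw":[3,3,3,3,3],"dp":[[0,0,0.1],[0,0,0.2],[0,0,0.3],[0,0,0.3],[0,0,0.3]],"roll":[0,0,0,0,0]}' 40
```

```text
t: 60.5
tcp_pos: [0.5215, -0.0488, 0.1748]
tool_rot: [-0.001, 1.0, -0.0, 0.001]
force: [-0.6, 0.5, -2.0]
finger_gap: 0.456
t: 61.0
tcp_pos: [0.5217, -0.0487, 0.1721]
tool_rot: [-0.001, 1.0, -0.0, 0.001]
force: [-0.8, 1.8, 5.2]
finger_gap: 0.455
```

Contact. Releasing, rising and moving clear to the tray side.

```bash
python3 -m creep '{"claw":[3.6,4,4.4,5,5.6,6.2,6.5,6.5],"dp":[[0,0,0],[0,0,0],[0,0,0],[0,0,0],[0,0,0],[0,0,0],[0,0,0],[0,0,0]],"roll":[0,0,0,0,0,0,0,0]}'
python3 -m creep '{"claw":[6.5,6.5,6.5,6.5,6.5,6.5,6.5,6.5,6.5,6.5,6.5,6.5],"dp":[[0,0,-1],[0,0,-3],[0,0,-6],[0,0,-9],[1,-1,-12],[3,-4,-13],[5,-8,-13],[7,-12,-13],[9,-16,-13],[11,-20,-13],[12,-24,-13],[13,-28,-13]],"roll":[0,0,0,0,0,0,0,0,0,0,0,0]}'
python3 -m creep '{"claw":[6.5,6.5,6.5,6.5,6.5],"dp":[[1,-4,0],[2,-8,0],[3,-12,0],[3,-13,0],[3,-13,0]],"roll":[0,0,0,0,0]}'
python3 meas.py | grep -v '^orange\|^purple\|^pink'
python3 - <<'E'
from h import *
snap('top','t8');snap('scene','s8')
s=manip.sense();print(s['tcp_pos'],s['force'],s['t'])
E
```

```text
t: 61.8
tcp_pos: [0.5211, -0.0487, 0.1712]
tool_rot: [-0.001, 1.0, -0.0, -0.0]
force: [-0.8, 0.1, -0.6]
finger_gap: 0.764
t: 63.0
tcp_pos: [0.3905, -0.3303, 0.3023]
tool_rot: [-0.0, 1.0, -0.0, 0.0]
force: [0.5, 0.9, 0.6]
finger_gap: 0.762
t: 63.5
tcp_pos: [0.3612, -0.4604, 0.3016]
tool_rot: [0.001, 1.0, -0.0, 0.0]
force: [0.6, 0.3, -0.2]
finger_gap: 0.761
red cap 454 (241, 219, 12.3) z 0.183 cen [[0.5547 0.1322 0.1826]] mec [[0.5543 0.132  0.1826]] P [0.5548 0.1322 0.1821]
  coaster 366 mec [448.   39.6] 165.4 ell [458.1  36.2] [188.4 338.6]
yellow cap 428 (348, 235, 11.8) z 0.183 cen [[ 0.5211 -0.0486  0.1828]] mec [[ 0.5211 -0.0487  0.1828]] P [ 0.5212 -0.0486  0.1824]
  coaster 245 mec [520.9 -48.4] 41.1 ell [521.3 -48.6] [80.2 82.6]
blue cap 442 (294, 226, 11.9) z 0.183 cen [[0.5387 0.0412 0.1826]] mec [[0.5388 0.0413 0.1826]] P [0.5388 0.0412 0.1822]
  coaster 309 mec [539.4  41.6] 41.9 ell [539.1  41.7] [82.7 83.1]
easel field ((481.8428039550781, 338.62213134765625), (184.0836944580078, 132.9290008544922), 3.7374613285064697) [[385.70001220703125, 398.8999938964844], [394.29998779296875, 266.29998779296875], [578.0, 278.29998779296875], [569.4000244140625, 410.8999938964844]]
tray ((468.8101806640625, -333.86480712890625), (303.29522705078125, 235.73782348632812), 1.5887644290924072) 0.0457902340823728
[ 0.36188038 -0.45713745  0.30140291] [ 0.00332011 -0.06762794  0.12042945] 63.65Traceback (most recent call last):
  File "meas.py", line 32, in <module>
    b=blob(m);X=P[b][:,:2]*1000; r=cv2.minAreaRect(X.astype(np.float32)); print('meter',b.sum(),r,np.nanmedian(P[b][:,2]))
  File "meas.py", line 7, in blob
    k=1+np.argmax(st[1:,4]); return l==k
        ~~~~~~~~~^^^^^^^^^^
    return _wrapfunc(a, 'argmax', axis=axis, out=out, **kwds)
    return bound(*args, **kwds)
ValueError: attempt to get argmax of an empty sequence
```

View pics/t8.png

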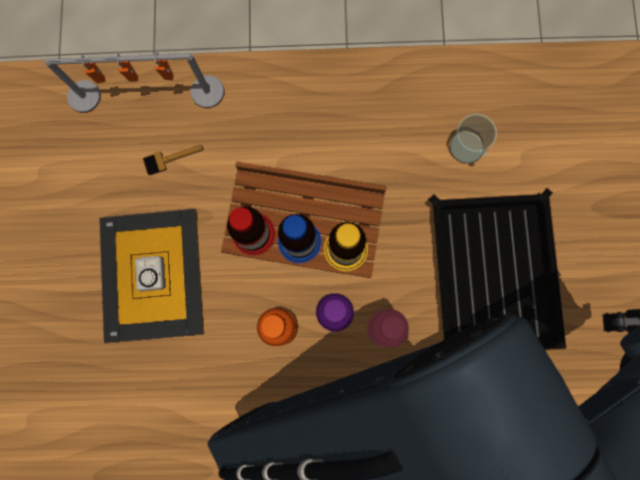

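View pics/s8.png

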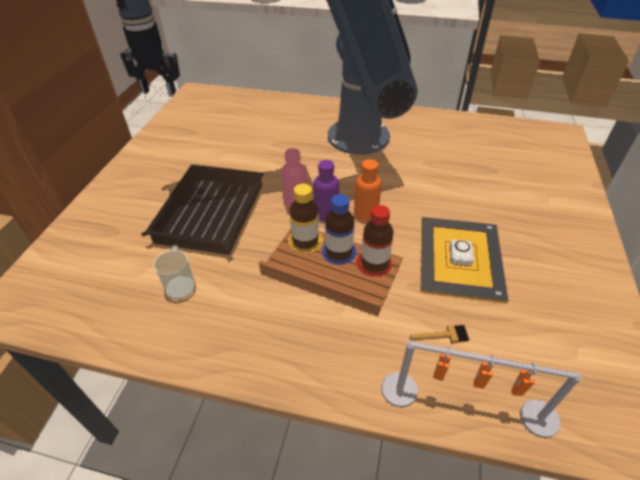

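Each bottle stands upright on the coaster of its own colour, with caps at (243,219), (296,228) and (349,237) in the top view. The meter is dial up in the easel's rectangle at (150,273), and the beaker is still at (470,140). The gripper is clear of everything.

```bash
python3 -c "
from station import workorder
print(workorder.sign_off())"
```

```text
the job is handed in; nothing more can be done
None
```

The job is done and handed in at about 64 s of the 136 s allowed; the sign-off gives no verdict. I stood yellow, blue and red in the black tray, laid the meter on the easel, then put red, blue and yellow back on their own coasters. Every set-down went by small steps until the wrist force showed contact.

**Last checks, from the top camera:**
- **Bottles:** the cap centres lie within about 1 mm of the coaster centres for blue and yellow, and about 2.5 mm for red. The cap tops are at the same height as at the start, and the bottles look upright.
- **Meter:** it lies dial up and aligned with the easel. The last measurement, made just after placing it, put it about 5 mm off in y. The camera also sees the meter's side, which may bias that figure; the gripper released it within 1 mm of the measured middle.
- **Beaker and look-alikes:** the beaker looks unmoved in the pictures, which I did not measure. I never touched it or the look-alikes.

**Checks that failed or disagreed:**
- The wrist camera reads about 3 mm high in y compared with the top camera, so I used the top camera.
- The red coaster's outline fit failed while a bottle stood on it, so its centre comes from the view when it was empty.
- The closing re-measurement of the meter crashed because it still looked at the meter's old place. I judged the final meter position by eye from the two last pictures.

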